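Seat the shaker's thumb nut in its pocket

TASK

A loose round thumb nut lies on the deck of the laboratory shaker. Without picking it up or tipping it over, slide it across the deck until it drops into the round pocket beside the low fence bar, then press it gently down until the black seat under it is fully home, and let go. Never push on the nut with more than 18 N, and leave the jar, the bottle and the carton where they are.

Things in the scene. Friction and masses are not known exactly. Their poses are not given: they have to be found in the camera images.
- shaker: White bench shaker, fixed; base 220 mm (x) x 300 mm (y). Origin: centre of its underside, on the bench; z up; x points away from its display side. On it a flat aluminium deck, 250 mm (x) x 360 mm (y), top 110 mm above the bench, with upturned edges 4 mm high at x = +-127 mm. The deck is clamped anywhere along y, so the pocket's y, +20 to +110 mm, is untracked: find it by sight or feel.
- fence (a point): Foot of the fence's face, at deck level: shaker frame x = +45, y = 0, z = 110 mm (axes as the shaker's). The fence: a dark steel bar 4 mm high, 10 mm wide, along the whole deck parallel to y, +x of this face. On its -x side is the round pocket: upright walls, 29 mm wide, centre 13.5 mm from the face, so a nut slid along the face towards +y drops in and its far wall stops it.
- seat (a joint): Downward travel, m, of the black seat, the pocket's flat floor: 0 is up (4 mm below the deck; a dropped nut then stands 11 mm above the deck), 0.005 is fully home on a hard stop (9 mm below; nut 6 mm above). Starts 0 to 1 mm down. No spring: it stays where left; a steady push of about 7 N moves it, the nut's weight does not.
- nut: Loose plain steel thumb nut: an upright round disc with a knurled side, 26 mm in diameter, 15 mm tall, about 55 g, with a dark bore in its flat top. Origin: centre of its underside; z along its axis, up. It starts flat on the deck, its side 22 to 77 mm from the fence's face, between y = -100 and -40 mm in the shaker's frame. Sliding it takes less than 1 N.
- jar: Bystander: small amber glass jar with a white cap, 36 mm in diameter, 45 mm tall, standing on the deck. Origin: centre of its underside.
- bottle: Bystander: clear bottle, 64 mm in diameter, 150 mm tall, standing on the bench to the side. Origin: centre of its underside.
- carton: Bystander: white carton, 133 x 133 x 50 mm, on the bench to the side. Origin: centre of its underside.
Things that resemble listed ones, but are neither listed nor needed, are in the scene too. There is more than one size of the nut; the job needs the smaller.

How it is judged:
By the outcome, as a careful person would: the job done as asked, in the order asked, and still so for the second after the job is handed in, with the robot touching nothing.
It also fails if it takes over 70 s, if anything falls off the work surface, if the arm or the gripper's body presses on something with over 40 N, if the wrist force passes 120 N, or if a joint passes its speed limit or range.

ROBOT

A 7-joint arm with a two-finger parallel gripper is mounted at the origin on the work surface. World frame = base frame: x ahead of the robot, y to its left, z up, the work surface at z = 0. Lengths are in mm, angles in rad, forces in N, time in s.
With the tool pointing down it reaches from about 400 to 900 mm from the base axis. Payload 5.5 kg.
Tool frame: the origin (TCP) lies between the finger pads; the fingertips stand 19 mm ahead of it and the grasp point (between the pads) is the TCP; z points along the fingers, y is the line along which they close (so a half turn about z gives the same grasp; the last joint's range is limited). The gripper opens to 92 mm and grips with 3 to 60 N. Pads are 19 mm wide; open, the fingers measure 130 mm over their backs; the gripper's body (75 mm by 190 mm) begins 47 mm behind the grasp point.
Start: joints at [-1.061, 0.501, -0.427, 1.55, 0.221, 1.138, -0.21], TCP at [158.758, 630.314, 245.729] pointing down, gripper open.
Joint ranges: [-2.88, 2.88], [-0.31, 2.03], [-1.54, 1.56], [0.2, 2.42], [-1.41, 4.55], [0.19, 2.02], [-2.57, 2.57]. Speed limits (rad/s): [2.57, 2.57, 3.14, 3.14, 3.14, 3.14, 3.14].

INTERFACE

Orientations are given as a unit quaternion [w, x, y, z].
In Python, from cell import manip gives the robot as it stands.
- The arm moves only by the tool play_rows, never from a script. Its argument "deltas" is a list that holds one entry, the list of rows, each a list of 7 numbers: the finger opening in m, from 0 to 0.0918, then the shift along the tool's x, y, z in m, then the turn, a rotation vector about the tool's x, y, z in rad. A call has 1 to 8 rows; each row shifts and turns the commanded pose from where the row before left it, along the tool's axes as they then stand; what a row does not reach is not made up. A row lasts 1/12 s, in which the tool goes at most 41.7 mm and 7.16 degrees, less where a joint would pass 70% of its speed; a pose out of reach is approached as far as the arm can. A call with a gripper value outside its range is refused whole. The fingers move at their own pace and stop on an object; "force" is the grip in N (left out, the last holds). Time passes only in rows, so rows that do not move let the fingers close. It gives the time, the measured TCP pose, the force, the opening and the grip force at its end, in the units of the state.
- manip.get_obs(): the state, without advancing time (a new reading comes with each control period).
- manip.snapshot(name): name is "side" or "top"; returns a dict with "img" (384x512x3 uint8, red, green, blue), "vertical_fov" (degrees; the focal length in pixels is half the picture's height over the tangent of half this angle, whatever the lens; pixels are square), "cx", "cy" (the principal point, pixels), "view" (4x4, takes a point from world to camera coordinates). Camera axes: x right, y up, looking along -z (the intrinsics and any distortion apply to the point x, -y, -z); pixel columns grow to the right and rows downward; lengths in mm; the calibration is good to about 2 mm. A picture is of the moment at which its call begins. There is no depth.
- manip.hand_in(): hands the job in; it is judged then, once.
The state is a dict: "t": time; "joints": joint angles; "qvel": joint speeds; "tau": joint torques, N m; "tcp_pos": TCP position; "tcp_rot": TCP orientation; "ft_force": force on the tool from outside, world axes, zero at the start; "moment": the same for the moment, N m; "width": finger opening in mm; "finger_force": force on a finger pad.
Only numpy, scipy, OpenCV 4.12 (cv2) and the standard library are available. Lean on these libraries where they do the work, as an engineer would, in place of code of your own. Each camera call takes 0.05 s, during which the arm holds its last target. There are 200 camera calls.

## Working session

There is one attempt and no reset: what is moved stays moved. The work goes in short steps, Python scripts to look and compute and a tool call to move; the robot and the scene stay as the last step left them, time stands still between calls to the robot, and variables do not carry over. Pictures are saved under pics/ and viewed, at most 10 in all, crops included, and the job is handed in when it is done.

Besides the shell and the picture viewer there is one more tool, called after "Emit:" in YAML: its name, and indented under it one key for each argument. play_rows: Moves the arm, as the interface text tells. Its arguments: {"type":"object","properties":{"deltas":{"type":"array"},"force":{"type":"number"}},"required":["deltas"]}

```bash
mkdir -p pics; ls; python3 - <<'E'
from cell import manip
import cv2,numpy as np
print(manip.get_obs())
for n in("side","top"):
    s=manip.snapshot(n); cv2.imwrite(f"pics/{n}0.png",s["img"][:,:,::-1]); np.save(f"pics/{n}0.npy",s,allow_pickle=True)
    print({k:v for k,v in s.items() if k!="img"})
E
```

```text
pics
{'t': 0.0, 'joints': array([-1.06076866,  0.50187431, -0.4267764 ,  1.55141814,  0.2208419 ,
        1.13830796, -0.21029512]), 'qvel': array([ 0.00066592, -0.00088024, -0.00060618, -0.00091144, -0.00048134,
        0.00100598,  0.00039181]), 'tau': array([ 1.04774859e-03, -5.66604459e+01, -5.81643596e+00, -2.79121828e+01,
       -6.88161445e-02,  3.06621857e-02,  1.86668708e-04]), 'tcp_pos': array([158.72052253, 629.652092  , 244.6736885 ]), 'tcp_rot': array([-1.34934678e-04,  1.23071936e-01,  9.92397276e-01, -9.62403621e-04]), 'ft_force': array([-0.57198591,  0.74095766, -0.04129014]), 'moment': array([-0.00244489, -0.00614442,  0.00157065]), 'finger_force': 0.0, 'width': 91.70838073675282}
{'vertical_fov': 50.45838327373167, 'cx': 252.8388973737306, 'cy': 194.92089915724603, 'view': array([[ 9.97983552e-01, -6.10115406e-02,  1.75048971e-02,
        -5.01092948e+02],
       [ 3.16680592e-02,  7.17613819e-01,  6.95720878e-01,
        -8.88194630e+01],
       [-5.50087587e-02, -6.93763647e-01,  7.18098906e-01,
        -1.06540355e+03],
       [ 0.00000000e+00,  0.00000000e+00,  0.00000000e+00,
         1.00000000e+00]])}
{'vertical_fov': 52.54697858940734, 'cx': 254.7453775754238, 'cy': 196.49126888754995, 'view': array([[ 3.26910175e-03, -9.99986598e-01,  4.01451863e-03,
        -2.70937061e+01],
       [ 9.90925468e-01,  3.77887496e-03,  1.34359355e-01,
        -5.09431687e+02],
       [-1.34372725e-01,  3.53885435e-03,  9.90924542e-01,
        -1.01732199e+03],
       [ 0.00000000e+00,  0.00000000e+00,  0.00000000e+00,
         1.00000000e+00]])}
```

```bash
python3 - <<'E'
import cv2,numpy as np
a=cv2.imread("pics/side0.png");b=cv2.imread("pics/top0.png")
c=np.hstack([a,b]); cv2.imwrite("pics/both0.png",cv2.resize(c,(800,300),interpolation=cv2.INTER_AREA))
E
```

```text
(no output)
```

View pics/side0.png

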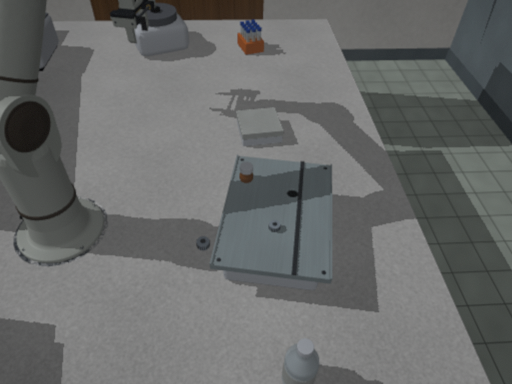

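View pics/top0.png

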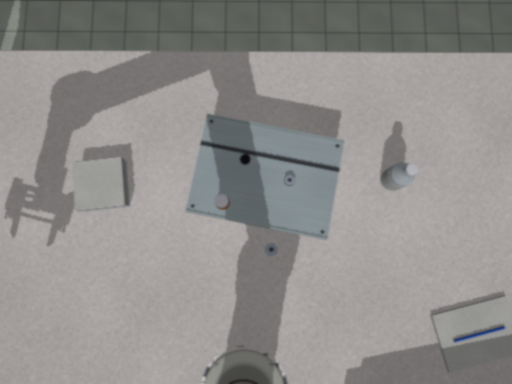

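Side view: the deck nut is at (274,226), the pocket at (293,193), the jar at (246,173), and another nut on the bench at (203,242). Top view: deck nut (290,179), pocket (245,159), jar (222,202), bench nut (271,249). The nut candidates are the one on the deck and the darker one on the bench, and the description says deck. I'll check that in a close crop.

```bash
python3 - <<'E'
import cv2,numpy as np
a=cv2.imread("pics/side0.png")[150:290,190:340];b=cv2.imread("pics/top0.png")[105:260,180:350]
f=lambda i:cv2.resize(i,None,fx=4,fy=4,interpolation=cv2.INTER_CUBIC)[:,:]
A=cv2.resize(a,(400,373),interpolation=cv2.INTER_CUBIC);B=cv2.resize(b,(400,365),interpolation=cv2.INTER_CUBIC)
cv2.imwrite("pics/cropS.png",f(a));cv2.imwrite("pics/cropT.png",cv2.resize(b,None,fx=3.8,fy=3.8,interpolation=cv2.INTER_CUBIC))
E
```

```text
(no output)
```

View pics/cropS.png

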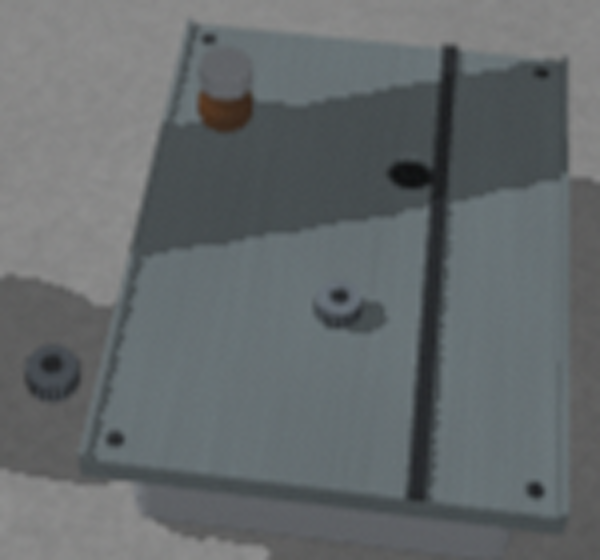

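View pics/cropT.png

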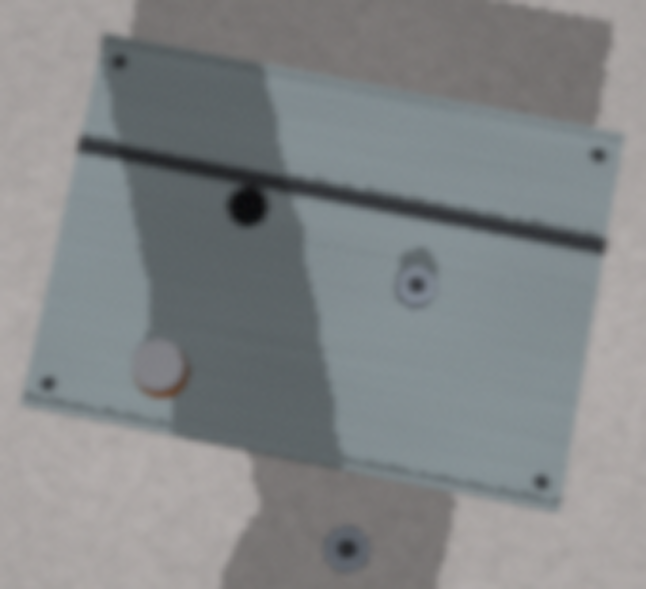

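The pale nut on the deck (crop S (339,296), T (417,285)) is smaller than the dark one on the bench (S (52,372), T (346,548)), so the deck nut is the one to move. The pocket is at S (410,175), T (247,206). Next I'll triangulate.

```bash
cat > h.py <<'E'
import numpy as np
def P(s,px):
    f=192/np.tan(np.radians(s["vertical_fov"]/2));V=s["view"]
    d=np.array([(px[0]-s["cx"])/f,-(px[1]-s["cy"])/f,-1.])
    R=V[:3,:3];o=-R.T@V[:3,3];d=R.T@d;return o,d/np.linalg.norm(d)
def tri(s,p,t,q):
    (o,d),(a,b)=P(s,p),P(t,q)
    k=np.linalg.lstsq(np.c_[d,-b],a-o,rcond=None)[0]
    x,y=o+k[0]*d,a+k[1]*b
    return (x+y)/2,np.linalg.norm(x-y)
def onz(s,p,z):
    o,d=P(s,p);return o+(z-o[2])/d[2]*d
E
python3 - <<'E'
from h import *
S,T=[np.load(f"pics/{n}0.npy",allow_pickle=True).item() for n in("side","top")]
cs=lambda p:((p[0]+.5)/4-.5+190,(p[1]+.5)/4-.5+150); ct=lambda p:((p[0]+.5)/3.8-.5+180,(p[1]+.5)/3.8-.5+105)
np.set_printoptions(precision=1,suppress=True)
D=dict(nut=((339,296),(417,285)),pocket=((410,175),(247,206)),s_mp=((209,39),(48,383)),s_pp=((542,72),(119,62)),s_mm=((115,438),(541,481)),s_pm=((535,489),(598,155)),fen_p=((449,47),(80,145)),fen_m=((417,498),(604,245)),jarcap=((225,70),(162,365)),big=((52,365),(346,548)))
X={}
for k,(a,b) in D.items():
    X[k],e=tri(S,cs(a),T,ct(b)); print(k,X[k],e,"z=110:",onz(S,cs(a),110)[:2],onz(T,ct(b),110)[:2])
y=X["s_mp"]+X["s_pp"]-X["s_mm"]-X["s_pm"]; x=X["s_pp"]+X["s_pm"]-X["s_mp"]-X["s_mm"]
print(np.degrees(np.arctan2(-y[0],y[1])),np.degrees(np.arctan2(x[1],x[0])),np.linalg.norm(x[:2])/2,np.linalg.norm(y[:2])/2)
f=X["fen_p"]-X["fen_m"];print(np.degrees(np.arctan2(-f[0],f[1])),np.linalg.norm(f))
E
```

```text
nut [ 541.3 -111.   123.1] 2.2085596775932426 z=110: [544.2 -99.9] [ 542.6 -112.3]
pocket [598.2   1.2 104.5] 2.2377549210640284 z=110: [598.1  -3.9] [595.7   1. ]
s_mp [477.4 131.3 108.7] 2.1455019969550473 z=110: [478.4 130.1] [476.2 131. ]
s_pp [697.3  88.6 108.6] 3.2109453926536617 z=110: [698.5  87.6] [695.1  88.4]
s_mm [ 413.6 -192.3  108.5] 1.0423375995027269 z=110: [ 414.2 -193.3] [ 413.  -192.1]
s_pm [ 633.7 -235.3  107.9] 2.5030669458559753 z=110: [ 634.4 -236.5] [ 631.8 -234.8]
fen_p [638.3 113.4 111.2] 2.774765758165383 z=110: [640.1 115.3] [637.2 113.5]
fen_m [ 571.2 -237.7  108. ] 1.3337543658445352 z=110: [ 571.6 -238.9] [ 570.1 -237.3]
jarcap [484.3  53.1 150.7] 1.923865788085887 z=110: [487.7  98.4] [488.4  56.3]
big [370.1 -68.9  15.2] 1.4282010220035353 z=110: [ 379.3 -142.4] [369.3 -64.7]
-11.129075232760663 -11.031830790785731 224.12053163712235 329.97628987307314
-10.810474260974692 357.503714119914
```

Emit:
play_rows:
  deltas:
    - [[0,-0.027,-0.014,0,0,0,0],[0,-0.027,-0.014,0,0,0,0],[0,-0.027,-0.014,0,0,0,0],[0,-0.027,-0.014,0,0,0,0],[0,-0.027,-0.014,0,0,0,0],[0,-0.027,-0.014,0,0,0,0],[0,-0.027,-0.014,0,0,0,0]]

```text
t: 0.68
tcp_pos: [318.9, 487.7, 245.3]
tcp_rot: [-0.0, 0.123, 0.992, -0.0]
ft_force: [0.7, 1.5, 0.3]
width: 49.8
finger_force: 0.0
```

Emit:
play_rows:
  deltas:
    - [[0,-0.027,-0.014,0,0,0,0],[0,-0.027,-0.014,0,0,0,0],[0,-0.027,-0.014,0,0,0,0],[0,-0.027,-0.014,0,0,0,0],[0,-0.027,-0.014,0,0,0,0],[0,-0.027,-0.014,0,0,0,0],[0,-0.027,-0.014,0,0,0,0]]

```text
t: 1.27
tcp_pos: [478.2, 346.5, 245.3]
tcp_rot: [-0.0, 0.123, 0.992, -0.0]
ft_force: [-0.2, 0.1, -0.4]
width: 3.4
finger_force: 0.0
```

Emit:
play_rows:
  deltas:
    - [[0,-0.0095,-0.029,0,0,0,0],[0,-0.0095,-0.029,0,0,0,0],[0,-0.0095,-0.029,0,0,0,0],[0,-0.0095,-0.029,0,0,0,0],[0,-0.0095,-0.029,0,0,0,0],[0,-0.0095,-0.029,0,0,0,0],[0,-0.0095,-0.029,0,0,0,0],[0,-0.0095,-0.029,0,0,0,0]]

```text
t: 1.93
tcp_pos: [494.0, 102.8, 245.5]
tcp_rot: [-0.0, 0.123, 0.992, -0.0]
ft_force: [1.8, -0.5, -1.1]
width: 0.6
finger_force: 0.0
```

Emit:
play_rows:
  deltas:
    - [[0,-0.0095,-0.029,0,0,0,0],[0,-0.0095,-0.029,0,0,0,0],[0,-0.0095,-0.029,0,0,0,0],[0,-0.0095,-0.029,0,0,0,0],[0,-0.0095,-0.029,0,0,0,0],[0,-0.0095,-0.029,0,0,0,0],[0,-0.0095,-0.029,0,0,0,0],[0,0,0,0,0,0,0]]

```text
t: 2.6
tcp_pos: [508.6, -116.4, 245.4]
tcp_rot: [-0.0, 0.127, 0.992, -0.002]
ft_force: [-1.2, -0.5, -0.8]
width: 0.4
finger_force: 0.0
```

Emit:
play_rows:
  deltas:
    - [[0,0,0.013,0.02,0,0,0],[0,0,0,0.025,0,0,0],[0,0,0,0.025,0,0,0],[0,0,0,0.02,0,0,0],[0,0,0,0.01,0,0,0],[0,0,0,0.005,0,0,0],[0,0,0,0.005,0,0,0],[0,0,0,0,0,0,0]]

```text
t: 3.27
tcp_pos: [512.6, -96.1, 135.6]
tcp_rot: [-0.0, 0.123, 0.992, 0.0]
ft_force: [0.1, 0.6, -0.1]
width: 0.5
finger_force: 0.0
```

```bash
cat > look.py <<'E'
import sys,cv2,numpy as np
from cell import manip
n=sys.argv[1];o=manip.get_obs();print(o["tcp_pos"].round(1),o["ft_force"].round(1))
R=[]
for c,(y,x,h,w) in dict(side=(150,210,130,130),top=(110,180,130,130)).items():
    s=manip.snapshot(c);np.save(f"pics/{c}{n}.npy",s,allow_pickle=True)
    dx=int(sys.argv[2]) if c=="top" and len(sys.argv)>2 else 0
    R.append(cv2.resize(s["img"][y:y+h,x+dx:x+dx+w,::-1],(400,400),interpolation=cv2.INTER_CUBIC))
cv2.imwrite(f"pics/look{n}.png",np.hstack(R))
E
python3 look.py 1 25
```

```text
[512.6 -96.1 135.6] [ 0.1  0.6 -0.1]
```

View pics/look1.png

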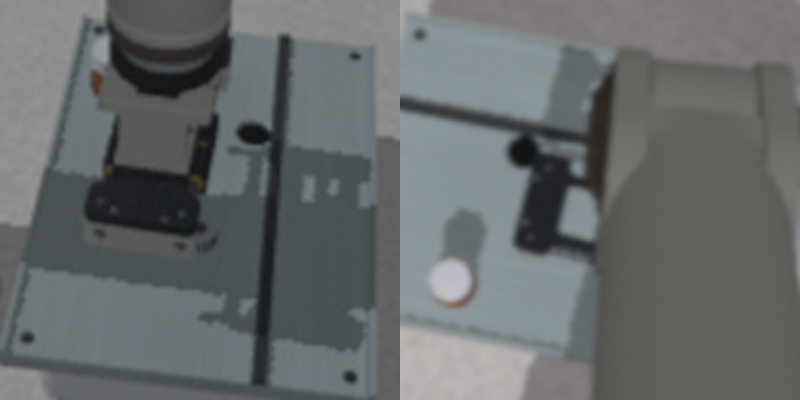

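The nut (side crop (205,238)) stands untouched just ahead of the closed fingers. I'll recentre by 7 mm, lower, and push it toward the fence.

Emit:
play_rows:
  deltas:
    - [[0,0,-0.007,0.0025,0,0,0],[0,0,0,0,0,0,0],[0,-0.005,0,0,0,0,0],[0,-0.005,0,0,0,0,0],[0,-0.005,0,0,0,0,0],[0,-0.005,0,0,0,0,0],[0,-0.005,0,0,0,0,0],[0,0,0,0,0,0,0]]

```text
t: 4.03
tcp_pos: [536.5, -109.2, 133.3]
tcp_rot: [0.001, 0.123, 0.992, 0.0]
ft_force: [-0.1, -0.3, -0.7]
width: 0.8
finger_force: 0.0
```

Emit:
play_rows:
  deltas:
    - [[0,-0.004,0,0,0,0,0],[0,-0.004,0,0,0,0,0],[0,-0.003,0,0,0,0,0],[0,-0.002,0,0,0,0,0],[0,0,0,0,0,0,0]]

```text
t: 4.45
tcp_pos: [548.2, -112.3, 133.2]
tcp_rot: [0.0, 0.123, 0.992, -0.0]
ft_force: [0.1, -0.1, -0.3]
width: 0.0
finger_force: 0.0
```

Emit:
play_rows:
  deltas:
    - [[0,-0.002,0,0,0,0,0],[0,-0.001,0,0,0,0,0],[0,0,0,0,0,0,0]]

```text
t: 4.7
tcp_pos: [550.7, -112.9, 133.2]
tcp_rot: [0.0, 0.123, 0.992, -0.0]
ft_force: [-1.3, -1.1, 0.5]
width: 0.2
finger_force: 0.0
```

Emit:
play_rows:
  deltas:
    - [[0,-0.001,0,0,0,0,0],[0,0,0,0,0,0,0]]

```text
t: 4.87
tcp_pos: [551.6, -113.2, 133.2]
tcp_rot: [-0.0, 0.123, 0.992, 0.0]
ft_force: [0.8, 1.0, 0.2]
width: 0.8
finger_force: 0.1
```

Emit:
play_rows:
  deltas:
    - [[0,-0.001,0,0,0,0,0],[0,0,0,0,0,0,0]]

```text
t: 5.03
tcp_pos: [552.5, -113.4, 133.2]
tcp_rot: [-0.0, 0.123, 0.992, 0.0]
ft_force: [-0.3, -0.2, -0.5]
width: 0.3
finger_force: 0.2
```

Emit:
play_rows:
  deltas:
    - [[0,-0.0007,0,0,0,0,0],[0,0,0,0,0,0,0]]

```text
t: 5.2
tcp_pos: [552.8, -113.5, 133.1]
tcp_rot: [-0.001, 0.123, 0.992, 0.0]
ft_force: [-2.4, 0.8, 1.9]
width: 0.4
finger_force: 1.0
```

Emit:
play_rows:
  deltas:
    - [[0,-0.0007,0,0,0,0,0],[0,0,0,0,0,0,0]]

```text
t: 5.37
tcp_pos: [552.9, -113.4, 133.0]
tcp_rot: [-0.001, 0.123, 0.992, 0.0]
ft_force: [-4.7, 0.1, 3.0]
width: 0.4
finger_force: 2.4
```

Emit:
play_rows:
  deltas:
    - [[0,0.003,0,0,0,0,0],[0,0.004,0,0,0,0,0],[0,0,-0.019,0,0,0,0],[0,0,-0.019,0,0,0,0],[0,0,0,0,0,0,0],[0,-0.014,0,0,0,0,0],[0,-0.014,0,0,0,0,0],[0,0,0,0,0,0,0]]

```text
t: 6.03
tcp_pos: [567.9, -156.2, 133.8]
tcp_rot: [0.002, 0.123, 0.992, -0.0]
ft_force: [-0.3, 0.2, -0.2]
width: 0.6
finger_force: 0.0
```

```bash
python3 look.py 2 25
```

```text
[ 567.9 -156.2  133.8] [-0.3  0.2 -0.2]
```

View pics/look2.png

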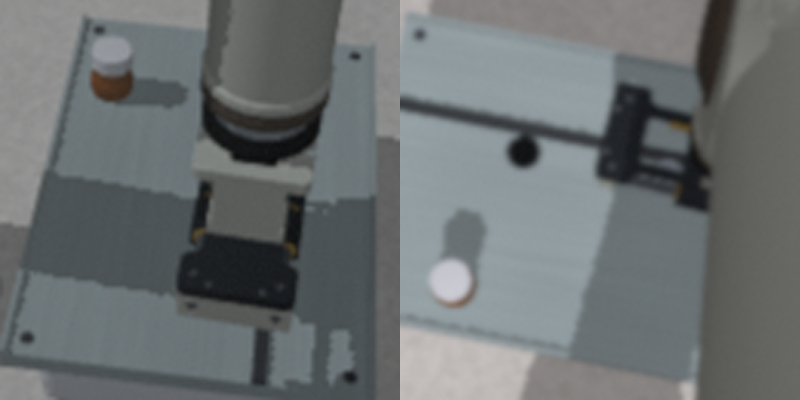

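Emit:
play_rows:
  deltas:
    - [[0,0.0002,0.005,0,0,0,0],[0,0.0002,0.005,0,0,0,0],[0,0.0002,0.005,0,0,0,0],[0,0.0002,0.005,0,0,0,0],[0,0.0002,0.005,0,0,0,0],[0,0.0002,0.005,0,0,0,0],[0,0.0002,0.005,0,0,0,0],[0,0,0,0,0,0,0]]

```text
t: 6.8
tcp_pos: [571.0, -121.2, 133.2]
tcp_rot: [-0.001, 0.123, 0.992, -0.001]
ft_force: [-3.6, -2.8, 3.1]
width: 0.5
finger_force: 2.5
```

Emit:
play_rows:
  deltas:
    - [[0,0.0002,0.005,0,0,0,0],[0,0.0002,0.005,0,0,0,0],[0,0.0002,0.005,0,0,0,0],[0,0.0002,0.005,0,0,0,0],[0,0.0002,0.005,0,0,0,0],[0,0.0002,0.005,0,0,0,0],[0,0.0002,0.005,0,0,0,0],[0,0,0,0,0,0,0]]

```text
t: 7.47
tcp_pos: [577.7, -87.5, 133.2]
tcp_rot: [-0.002, 0.123, 0.992, -0.001]
ft_force: [-4.9, -3.7, 3.7]
width: 0.2
finger_force: 3.1
```

Emit:
play_rows:
  deltas:
    - [[0,0.0015,0,0,0,0,0],[0,0,0,0,0,0,0]]

```text
t: 7.63
tcp_pos: [577.1, -86.7, 133.2]
tcp_rot: [-0.0, 0.123, 0.992, -0.0]
ft_force: [-3.0, -2.5, 2.9]
width: 0.3
finger_force: 1.7
```

```bash
python3 look.py 3 0
```

```text
[577.1 -86.7 133.2] [-3.  -2.5  2.9]
```

View pics/look3.png

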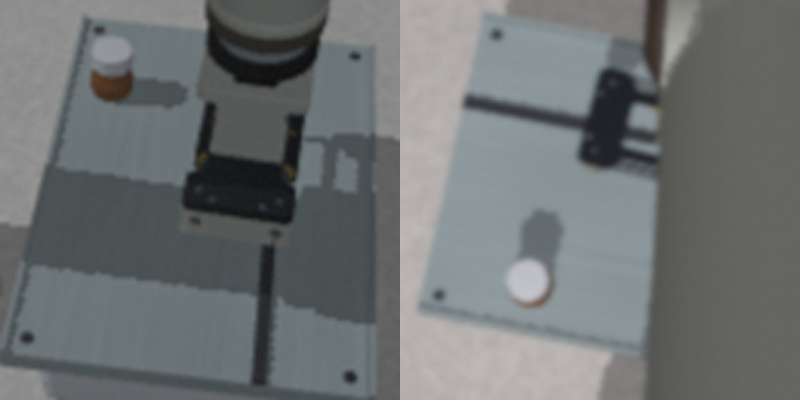

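Emit:
play_rows:
  deltas:
    - [[0,0.002,0,0,0,0,0],[0,0.0003,0.005,0,0,0,0],[0,0.0003,0.005,0,0,0,0],[0,0.0003,0.005,0,0,0,0],[0,0.0003,0.005,0,0,0,0],[0,0.0003,0.005,0,0,0,0],[0,0,0,0,0,0,0]]

```text
t: 8.32
tcp_pos: [580.6, -60.0, 133.2]
tcp_rot: [-0.0, 0.122, 0.992, 0.0]
ft_force: [-2.0, -0.8, 1.6]
width: 0.3
finger_force: 1.2
```

Emit:
play_rows:
  deltas:
    - [[0,0.0002,0.005,0,0,0,0],[0,0.0002,0.005,0,0,0,0],[0,0.0002,0.004,0,0,0,0],[0,0.0002,0.004,0,0,0,0],[0,0,0,0,0,0,0]]

```text
t: 8.73
tcp_pos: [583.4, -43.8, 133.1]
tcp_rot: [-0.001, 0.123, 0.992, -0.0]
ft_force: [-4.7, -3.2, 4.5]
width: 0.9
finger_force: 2.8
```

Emit:
play_rows:
  deltas:
    - [[0,0.0001,0.002,0,0,0,0],[0,0.0001,0.002,0,0,0,0],[0,0,0,0,0,0,0]]

```text
t: 8.98
tcp_pos: [583.8, -41.0, 133.1]
tcp_rot: [-0.001, 0.123, 0.992, -0.001]
ft_force: [-6.2, -4.6, 5.9]
width: 0.6
finger_force: 3.9
```

Emit:
play_rows:
  deltas:
    - [[0,0.0001,0.002,0,0,0,0],[0,0,0,0,0,0,0]]

```text
t: 9.15
tcp_pos: [584.4, -39.2, 133.2]
tcp_rot: [-0.001, 0.124, 0.992, -0.001]
ft_force: [-5.8, -5.1, 5.0]
width: 0.2
finger_force: 4.2
```

Emit:
play_rows:
  deltas:
    - [[0,0.002,-0.002,0,0,0,0],[0,0,0,0,0,0,0]]

```text
t: 9.32
tcp_pos: [583.5, -39.3, 133.4]
tcp_rot: [0.001, 0.123, 0.992, 0.0]
ft_force: [0.1, -0.9, 0.8]
width: 0.4
finger_force: 0.7
```

Emit:
play_rows:
  deltas:
    - [[0,0.0002,0.002,0,0,0,0],[0,0.0002,0.002,0,0,0,0],[0,0,0,0,0,0,0]]

```text
t: 9.57
tcp_pos: [584.4, -34.4, 133.5]
tcp_rot: [0.001, 0.123, 0.992, 0.0]
ft_force: [-0.2, -1.0, 2.2]
width: 0.7
finger_force: 1.1
```

Emit:
play_rows:
  deltas:
    - [[0,0.0002,0.002,0,0,0,0],[0,0,0,0,0,0,0]]

```text
t: 9.73
tcp_pos: [584.5, -33.1, 133.5]
tcp_rot: [0.001, 0.123, 0.992, 0.0]
ft_force: [0.9, -1.1, 2.7]
width: 0.7
finger_force: 1.4
```

Emit:
play_rows:
  deltas:
    - [[0,0,0.001,0,0,0,0],[0,0,0.001,0,0,0,0],[0,0,0,0,0,0,0]]

```text
t: 9.98
tcp_pos: [584.9, -31.8, 133.6]
tcp_rot: [0.001, 0.123, 0.992, -0.0]
ft_force: [0.9, -3.2, 3.5]
width: 0.3
finger_force: 2.4
```

Emit:
play_rows:
  deltas:
    - [[0,0,0.001,0,0,0,0],[0,0,0.001,0,0,0,0],[0,0,0,0,0,0,0]]

```text
t: 10.23
tcp_pos: [585.2, -30.3, 133.8]
tcp_rot: [0.0, 0.123, 0.992, -0.0]
ft_force: [-0.8, -3.8, 6.7]
width: 0.4
finger_force: 3.7
```

Emit:
play_rows:
  deltas:
    - [[0,0,-0.003,0,0,0,0],[0,0,-0.002,0,0,0,0],[0,0,0,0,0,0,0]]

```text
t: 10.48
tcp_pos: [582.8, -34.3, 132.6]
tcp_rot: [-0.001, 0.123, 0.992, 0.0]
ft_force: [-0.3, -0.0, 1.0]
width: 0.4
finger_force: 0.0
```

Emit:
play_rows:
  deltas:
    - [[0,0,0.003,0,0,0,0],[0,0,0.001,0,0,0,0],[0,0,0,0,0,0,0]]

```text
t: 10.73
tcp_pos: [584.4, -29.7, 132.8]
tcp_rot: [-0.0, 0.123, 0.992, 0.0]
ft_force: [0.4, 0.8, 0.3]
width: 0.6
finger_force: 0.1
```

Emit:
play_rows:
  deltas:
    - [[0,0,0.001,0,0,0,0],[0,0,0,0,0,0,0]]

```text
t: 10.9
tcp_pos: [584.8, -29.3, 133.1]
tcp_rot: [-0.0, 0.123, 0.992, 0.0]
ft_force: [-1.2, -0.5, 0.6]
width: 0.6
finger_force: 0.2
```

Emit:
play_rows:
  deltas:
    - [[0,0,0.001,0,0,0,0],[0,0,0,0,0,0,0]]

```text
t: 11.07
tcp_pos: [585.1, -28.8, 133.3]
tcp_rot: [-0.0, 0.123, 0.992, -0.0]
ft_force: [-0.9, -0.0, 1.2]
width: 0.5
finger_force: 0.6
```

Emit:
play_rows:
  deltas:
    - [[0,0,0.001,0,0,0,0],[0,0,0,0,0,0,0]]

```text
t: 11.23
tcp_pos: [585.4, -28.2, 133.4]
tcp_rot: [0.0, 0.123, 0.992, -0.0]
ft_force: [-0.5, -1.7, 2.7]
width: 0.7
finger_force: 1.3
```

Emit:
play_rows:
  deltas:
    - [[0,0,-0.005,0,0,0,0],[0,0,-0.015,0,0,0,0],[0,0.02,-0.02,-0.03,0,0,0],[0,0.03,-0.02,-0.04,0,0,0],[0,0.04,0,-0.03,0,0,0],[0,0.04,0,0,0,0,0],[0,0.03,0,0,0,0,0],[0,0,0,0,0,0,0]]

```text
t: 11.9
tcp_pos: [423.4, -44.7, 218.6]
tcp_rot: [-0.002, 0.123, 0.992, -0.0]
ft_force: [-1.0, -0.5, -0.5]
width: 0.5
finger_force: 0.0
```

```bash
python3 - <<'E'
from cell import manip
import cv2,numpy as np
R=[]
for c,(y,x) in dict(side=(170,265),top=(130,215)).items():
    s=manip.snapshot(c);np.save(f"pics/{c}4.npy",s,allow_pickle=True)
    R.append(cv2.resize(s["img"][y:y+60,x:x+60,::-1],(400,400),interpolation=cv2.INTER_CUBIC))
cv2.imwrite("pics/look4.png",np.hstack(R))
E
```

```text
(no output)
```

View pics/look4.png

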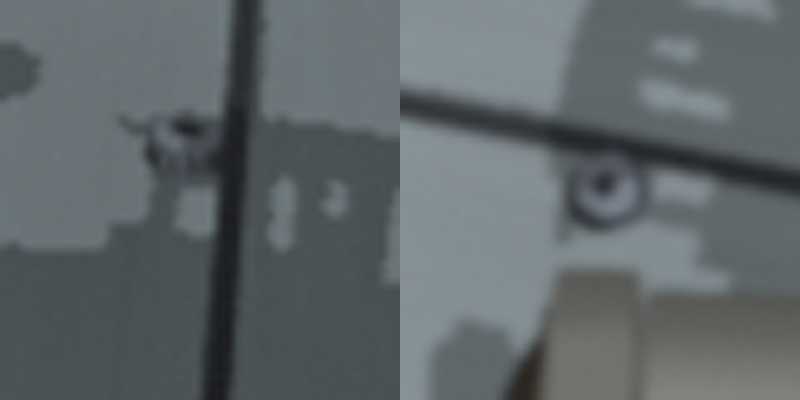

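The nut now sits at the pocket (side crop (185,130), top crop (605,185)). I'll check its height and tilt by triangulation.

```bash
python3 - <<'E'
from h import *
S,T=[np.load(f"pics/{n}4.npy",allow_pickle=True).item() for n in("side","top")]
k=60/400
cs=lambda p:((p[0]+.5)*k-.5+265,(p[1]+.5)*k-.5+170); ct=lambda p:((p[0]-400+.5)*k-.5+215,(p[1]+.5)*k-.5+130)
for n,a,b in(("bore",(188,126),(604,184)),):
    x,e=tri(S,cs(a),T,ct(b));print(n,x.round(1),e)
for z in(121,125):print(z,onz(S,cs((188,126)),z)[:2],onz(T,ct((604,184)),z)[:2],onz(T,ct((607,188)),z)[:2])
O=np.array([555.5,-51.9]);a=np.radians(-11.1);ex=np.array([np.cos(a),np.sin(a)]);ey=np.array([-np.sin(a),np.cos(a)])
print("pocket",O+31.5*ex+60*ey)
E
```

```text
bore [597.9  -0.6 123.7] 2.19347019434378
121 [599.61900661   2.33388606] [ 5.97430565e+02 -5.97011377e-01] [595.8924755   -1.73801051]
125 [598.74957647  -1.63071807] [596.47107242  -0.68478915] [594.93942119  -1.82101246]
pocket [597.96203691   0.91311789]
```

Emit:
play_rows:
  deltas:
    - [[0,-0.03,0.015,0,0,0,0],[0,-0.03,0.016,0,0,0,0],[0,-0.03,0.016,0,0,0,0],[0,-0.03,0.016,0,0,0,0],[0,-0.025,0.013,0,0,0,0],[0,-0.013,0.006,0,0,0,0],[0,0,0,0.02,0,0,0],[0,0,0,0,0,0,0]]

```text
t: 12.67
tcp_pos: [603.1, -4.6, 195.3]
tcp_rot: [-0.002, 0.123, 0.992, -0.0]
ft_force: [-1.3, -0.1, -1.1]
width: 0.3
finger_force: 0.0
```

Emit:
play_rows:
  deltas:
    - [[0,0,0,0.02,0,0,0],[0,0,0,0.015,0,0,0],[0,0,0,0.005,0,0,0],[0,0,0,0,0,0,0]]

```text
t: 13.0
tcp_pos: [601.8, -5.3, 157.6]
tcp_rot: [-0.002, 0.123, 0.992, -0.0]
ft_force: [-0.6, -0.2, 0.1]
width: 0.5
finger_force: 0.0
```

Emit:
play_rows:
  deltas:
    - [[0,0.005,0,0.005,0,0,0],[0,0,0,0.004,0,0,0],[0,0,0,0,0,0,0],[0,0,0,0,0,0,0]]

```text
t: 13.33
tcp_pos: [598.2, -3.6, 150.7]
tcp_rot: [0.0, 0.123, 0.992, 0.0]
ft_force: [0.1, 0.3, 0.3]
width: 0.7
finger_force: 0.0
```

Emit:
play_rows:
  deltas:
    - [[0,0,0,0.0015,0,0,0],[0,0,0,0,0,0,0]]

```text
t: 13.5
tcp_pos: [598.3, -3.7, 149.0]
tcp_rot: [0.0, 0.123, 0.992, 0.0]
ft_force: [0.9, 0.3, -0.6]
width: 0.6
finger_force: 0.0
```

Emit:
play_rows:
  deltas:
    - [[0,0,0,0.001,0,0,0],[0,0,0,0,0,0,0]]

```text
t: 13.67
tcp_pos: [598.1, -3.7, 147.7]
tcp_rot: [0.0, 0.123, 0.992, 0.0]
ft_force: [-0.4, -0.2, -0.4]
width: 0.6
finger_force: 0.0
```

Emit:
play_rows:
  deltas:
    - [[0,0,0,0.001,0,0,0],[0,0,0,0,0,0,0]]

```text
t: 13.83
tcp_pos: [598.0, -3.7, 146.5]
tcp_rot: [-0.0, 0.123, 0.992, 0.0]
ft_force: [-0.9, -1.5, 0.4]
width: 0.4
finger_force: 0.0
```

Emit:
play_rows:
  deltas:
    - [[0,0,0,0.001,0,0,0],[0,0,0,0,0,0,0]]

```text
t: 14.0
tcp_pos: [598.0, -3.7, 145.5]
tcp_rot: [-0.0, 0.123, 0.992, -0.0]
ft_force: [-0.4, -0.5, 0.9]
width: 0.2
finger_force: 0.0
```

Emit:
play_rows:
  deltas:
    - [[0,0,0,0.001,0,0,0],[0,0,0,0,0,0,0]]

```text
t: 14.17
tcp_pos: [597.9, -3.7, 144.4]
tcp_rot: [-0.0, 0.123, 0.992, -0.0]
ft_force: [0.4, -1.2, 0.8]
width: 0.5
finger_force: 0.0
```

Emit:
play_rows:
  deltas:
    - [[0,0,0,0.001,0,0,0],[0,0,0,0,0,0,0]]

```text
t: 14.33
tcp_pos: [598.3, -3.8, 143.9]
tcp_rot: [0.0, 0.123, 0.992, -0.0]
ft_force: [-1.0, -0.3, 2.5]
width: 0.1
finger_force: 0.9
```

Emit:
play_rows:
  deltas:
    - [[0,0,0,-0.008,0,0,0],[0,0,-0.018,0,0,0,0],[0,0,-0.018,0,0,0,0],[0,0,0,0,0,0,0],[0,0,0,0.01,0,0,0],[0,0,0,0.0065,0,0,0],[0,0,0,0,0,0,0],[0,0,0,0,0,0,0]]

```text
t: 15.0
tcp_pos: [588.6, -37.2, 134.1]
tcp_rot: [-0.001, 0.122, 0.992, 0.0]
ft_force: [0.2, 0.0, 0.2]
width: 0.3
finger_force: 0.0
```

Emit:
play_rows:
  deltas:
    - [[0,0,0.002,0,0,0,0],[0,0,0.002,0,0,0,0],[0,0,0.001,0,0,0,0],[0,0,0,0,0,0,0]]

```text
t: 15.33
tcp_pos: [590.8, -32.9, 135.4]
tcp_rot: [0.0, 0.123, 0.992, 0.0]
ft_force: [0.3, 0.8, 0.5]
width: 0.2
finger_force: 0.0
```

Emit:
play_rows:
  deltas:
    - [[0,0,0.001,0,0,0,0],[0,0,0.001,0,0,0,0],[0,0,0,0,0,0,0]]

```text
t: 15.58
tcp_pos: [591.1, -31.5, 135.3]
tcp_rot: [0.0, 0.123, 0.992, 0.0]
ft_force: [-0.8, -0.0, 0.2]
width: 0.4
finger_force: 0.0
```

Emit:
play_rows:
  deltas:
    - [[0,0,0.001,0,0,0,0],[0,0,0.001,0,0,0,0],[0,0,0,0,0,0,0]]

```text
t: 15.83
tcp_pos: [591.5, -29.7, 135.2]
tcp_rot: [0.0, 0.123, 0.992, 0.0]
ft_force: [-0.4, 0.2, 0.1]
width: 0.5
finger_force: 0.2
```

Emit:
play_rows:
  deltas:
    - [[0,0,0.001,0,0,0,0],[0,0,0.001,0,0,0,0],[0,0,0,0,0,0,0]]

```text
t: 16.08
tcp_pos: [592.0, -27.8, 135.2]
tcp_rot: [0.0, 0.123, 0.992, 0.0]
ft_force: [0.9, -1.3, 0.4]
width: 0.5
finger_force: 0.4
```

Emit:
play_rows:
  deltas:
    - [[0,0,0.001,0,0,0,0],[0,0,0,0,0,0,0]]

```text
t: 16.25
tcp_pos: [592.2, -26.8, 135.1]
tcp_rot: [-0.0, 0.123, 0.992, 0.0]
ft_force: [-0.8, -0.9, -0.1]
width: 0.5
finger_force: 0.4
```

Emit:
play_rows:
  deltas:
    - [[0,0,0.001,0,0,0,0],[0,0,0,0,0,0,0]]

```text
t: 16.42
tcp_pos: [592.5, -25.8, 135.2]
tcp_rot: [0.0, 0.123, 0.992, 0.0]
ft_force: [-1.2, -1.7, 0.4]
width: 0.3
finger_force: 0.4
```

Emit:
play_rows:
  deltas:
    - [[0,0,0.001,0,0,0,0],[0,0,0,0,0,0,0]]

```text
t: 16.58
tcp_pos: [592.7, -24.8, 135.1]
tcp_rot: [-0.0, 0.123, 0.992, 0.0]
ft_force: [-0.7, -0.7, 0.0]
width: 0.5
finger_force: 0.4
```

Emit:
play_rows:
  deltas:
    - [[0,0,-0.005,0,0,0,0],[0,0,-0.015,0,0,0,0],[0,0.02,-0.02,-0.03,0,0,0],[0,0.03,-0.02,-0.04,0,0,0],[0,0.04,0,-0.03,0,0,0],[0,0.04,0,0,0,0,0],[0,0.04,0,0,0,0,0],[0,0.02,0,0,0,0,0]]

```text
t: 17.25
tcp_pos: [403.4, -35.2, 220.9]
tcp_rot: [-0.001, 0.123, 0.992, -0.0]
ft_force: [-0.2, 0.0, 0.0]
width: 0.2
finger_force: 0.0
```

```bash
python3 - <<'E'
from cell import manip
import cv2,numpy as np
rows=[]
for c,(y,x) in dict(side=(175,275),top=(140,225)).items():
    s=manip.snapshot(c);np.save(f"pics/{c}5.npy",s,allow_pickle=True)
    ims=[np.load(f"pics/{c}{k}.npy",allow_pickle=True).item()["img"] for k in"045"]
    rows.append(np.hstack([cv2.convertScaleAbs(cv2.resize(i[y:y+40,x:x+36,::-1],(266,296),interpolation=cv2.INTER_CUBIC),alpha=1.3) for i in ims]))
cv2.imwrite("pics/look5.png",np.vstack(rows))
E
```

```text
(no output)
```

View pics/look5.png

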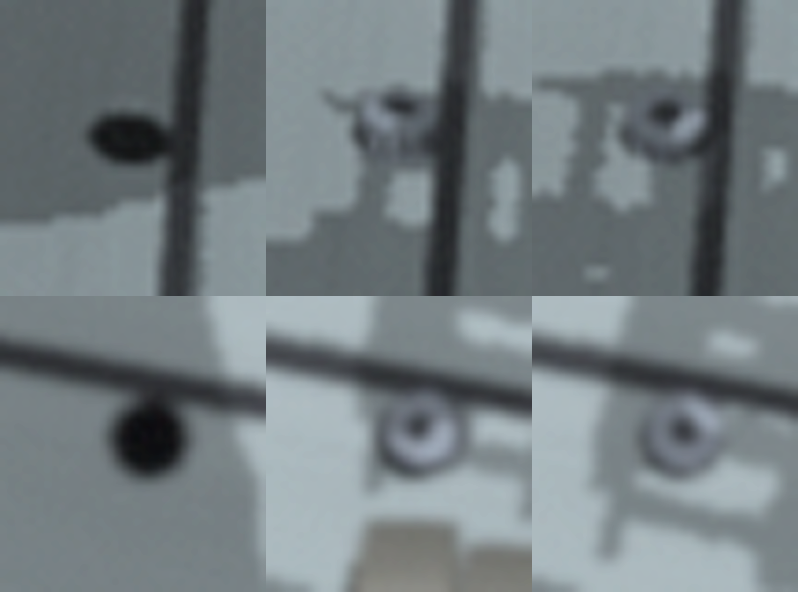

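```bash
python3 - <<'E'
from h import *
S,T=[np.load(f"pics/{n}5.npy",allow_pickle=True).item() for n in("side","top")]
a,b=36/266,40/296
cs=lambda p:((p[0]+.5)*a-.5+275,(p[1]+.5)*b-.5+175); ct=lambda p:((p[0]+.5)*a-.5+225,(p[1]-296+.5)*b-.5+140)
for n,p,q in(("now",(134,113),(151,430)),("im4",(137,103),(152,425)),("pocket0",(130,138),(148,437))):
    x,e=tri(S,cs(p),T,ct(q));print(n,x.round(1),round(e,1),onz(S,cs(p),110)[:2].round(1),onz(T,ct(q),110)[:2].round(1))
E
```

```text
now [ 5.981e+02 -1.000e-01  1.183e+02] 2.6 [601.2   8.4] [5.988e+02 1.000e-01]
im4 [ 5.986e+02 -5.000e-01  1.235e+02] 2.6 [602.8  13.2] [ 6.005e+02 -3.000e-01]
pocket0 [598.4   1.2 105. ] 1.8 [598.3  -3.3] [596.3   1.1]
```

The nut has dropped: its top fell from about 125 to 120 mm, and it is level and concentric with the pocket. Next I'll move above it and press.

Emit:
play_rows:
  deltas:
    - [[0,-0.03,0.014,0,0,0,0],[0,-0.03,0.014,0,0,0,0],[0,-0.03,0.014,0,0,0,0],[0,-0.03,0.014,0,0,0,0],[0,-0.025,0.014,0,0,0,0],[0,-0.02,0.01,0,0,0,0],[0,0,0,0.02,0,0,0],[0,0,0,0.02,0,0,0]]

```text
t: 18.02
tcp_pos: [591.0, 2.0, 181.2]
tcp_rot: [0.002, 0.123, 0.992, 0.001]
ft_force: [-1.5, -0.6, -0.4]
width: 0.5
finger_force: 0.0
```

Emit:
play_rows:
  deltas:
    - [[0,0,0,0.02,0,0,0],[0,0,0,0.01,0,0,0],[0,0,0,0,0,0,0],[0,0,0,0,0,0,0]]

```text
t: 18.35
tcp_pos: [587.7, 1.4, 150.8]
tcp_rot: [-0.0, 0.123, 0.992, -0.0]
ft_force: [0.2, -0.6, -0.1]
width: 0.3
finger_force: 0.0
```

Emit:
play_rows:
  deltas:
    - [[0,-0.01,0.0015,0,0,0,0],[0,0,0,0.005,0,0,0],[0,0,0,0.002,0,0,0],[0,0,0,0,0,0,0],[0,0,0,0,0,0,0]]

```text
t: 18.77
tcp_pos: [597.2, 0.6, 144.3]
tcp_rot: [-0.0, 0.123, 0.992, 0.0]
ft_force: [-1.0, -0.4, 0.3]
width: 0.3
finger_force: 0.0
```

Emit:
play_rows:
  deltas:
    - [[0,0,0,0.001,0,0,0],[0,0,0,0,0,0,0]]

```text
t: 18.93
tcp_pos: [597.4, 0.6, 143.2]
tcp_rot: [0.0, 0.123, 0.992, -0.0]
ft_force: [-0.5, 0.4, 0.1]
width: 0.3
finger_force: 0.0
```

Emit:
play_rows:
  deltas:
    - [[0,0,0,0.001,0,0,0],[0,0,0,0,0,0,0]]

```text
t: 19.1
tcp_pos: [597.4, 0.6, 142.0]
tcp_rot: [-0.0, 0.123, 0.992, 0.0]
ft_force: [-0.2, 0.8, -0.3]
width: -0.2
finger_force: 0.0
```

Emit:
play_rows:
  deltas:
    - [[0,0,0,0.001,0,0,0],[0,0,0,0,0,0,0]]

```text
t: 19.27
tcp_pos: [597.4, 0.6, 140.9]
tcp_rot: [-0.0, 0.123, 0.992, -0.0]
ft_force: [0.4, -0.5, -0.5]
width: 0.3
finger_force: 0.0
```

Below 144 mm with no contact, so the nut has indeed dropped. Continuing down.

Emit:
play_rows:
  deltas:
    - [[0,0,0,0.001,0,0,0],[0,0,0,0,0,0,0]]

```text
t: 19.43
tcp_pos: [597.6, 0.6, 140.1]
tcp_rot: [0.0, 0.123, 0.992, 0.0]
ft_force: [-0.5, 0.2, -0.9]
width: 0.3
finger_force: 0.0
```

Emit:
play_rows:
  deltas:
    - [[0,0,0,0.001,0,0,0],[0,0,0,0,0,0,0]]

```text
t: 19.6
tcp_pos: [597.6, 0.6, 139.5]
tcp_rot: [0.0, 0.123, 0.992, -0.0]
ft_force: [-1.1, 0.4, 3.6]
width: 0.6
finger_force: 1.8
```

Emit:
play_rows:
  deltas:
    - [[0,0,0,0.001,0,0,0],[0,0,0,0,0,0,0]]

```text
t: 19.77
tcp_pos: [597.7, 0.6, 138.6]
tcp_rot: [0.0, 0.123, 0.992, 0.0]
ft_force: [-2.4, -0.1, 5.2]
width: 0.4
finger_force: 2.4
```

Emit:
play_rows:
  deltas:
    - [[0,0,0,0.001,0,0,0],[0,0,0,0,0,0,0]]

```text
t: 19.93
tcp_pos: [597.6, 0.6, 137.7]
tcp_rot: [0.0, 0.123, 0.992, 0.0]
ft_force: [-1.0, -0.2, 4.3]
width: 0.1
finger_force: 2.5
```

Emit:
play_rows:
  deltas:
    - [[0,0,0,0.001,0,0,0],[0,0,0,0,0,0,0]]

```text
t: 20.1
tcp_pos: [597.7, 0.6, 136.7]
tcp_rot: [0.0, 0.123, 0.992, -0.0]
ft_force: [-1.9, 0.0, 4.9]
width: 0.1
finger_force: 2.6
```

Emit:
play_rows:
  deltas:
    - [[0,0,0,0.001,0,0,0],[0,0,0,0,0,0,0]]

```text
t: 20.27
tcp_pos: [597.7, 0.6, 135.7]
tcp_rot: [0.0, 0.123, 0.992, 0.0]
ft_force: [-1.5, -0.4, 5.6]
width: 0.5
finger_force: 2.6
```

Emit:
play_rows:
  deltas:
    - [[0,0,0,0.0007,0,0,0],[0,0,0,0,0,0,0]]

```text
t: 20.43
tcp_pos: [597.7, 0.6, 135.3]
tcp_rot: [0.0, 0.123, 0.992, 0.0]
ft_force: [-3.1, -0.0, 6.9]
width: 0.7
finger_force: 3.7
```

Emit:
play_rows:
  deltas:
    - [[0,0,0,0.0006,0,0,0],[0,0,0,0,0,0,0]]

```text
t: 20.6
tcp_pos: [597.7, 0.7, 135.2]
tcp_rot: [0.0, 0.123, 0.992, -0.0]
ft_force: [-4.8, -0.5, 11.6]
width: 0.2
finger_force: 5.6
```

The hard stop is reached at 135.2 mm (nut top about 116 mm), with the force climbing to 11.6 N. I'll let go straight up and check.

Emit:
play_rows:
  deltas:
    - [[0,0,0,-0.002,0,0,0],[0,0,0,-0.01,0,0,0],[0,0,0,-0.03,0,0,0],[0,0,0,-0.03,0,0,0],[0,0.03,-0.015,-0.02,0,0,0],[0,0.03,-0.02,0,0,0,0],[0,0.03,-0.02,0,0,0,0],[0,0.03,-0.02,0,0,0,0]]

```text
t: 21.27
tcp_pos: [461.7, -43.1, 226.5]
tcp_rot: [0.001, 0.123, 0.992, 0.0]
ft_force: [-0.5, -0.2, 0.3]
width: 0.6
finger_force: 0.0
```

Emit:
play_rows:
  deltas:
    - [[0,0.03,0,0,0,0,0],[0,0.03,0,0,0,0,0],[0,0,0,0,0,0,0],[0,0,0,0,0,0,0],[0,0,0,0,0,0,0]]

```text
t: 21.68
tcp_pos: [405.8, -28.2, 226.6]
tcp_rot: [0.001, 0.123, 0.992, 0.0]
ft_force: [0.7, 0.1, 0.8]
width: 0.3
finger_force: 0.0
```

```bash
python3 - <<'E'
from cell import manip
import cv2,numpy as np
rows=[]
for c,(y,x) in dict(side=(150,225),top=(110,190)).items():
    s=manip.snapshot(c);np.save(f"pics/{c}6.npy",s,allow_pickle=True)
    i=s["img"][:,:,::-1]
    rows.append(np.vstack([cv2.resize(i[y:y+110,x:x+150],(400,293),interpolation=cv2.INTER_CUBIC),cv2.resize(i[(175 if c=="side" else 140):,(275 if c=="side" else 225):][:30,:40],(400,300),interpolation=cv2.INTER_CUBIC)]))
cv2.imwrite("pics/look6.png",np.hstack(rows))
E
```

```text
(no output)
```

View pics/look6.png

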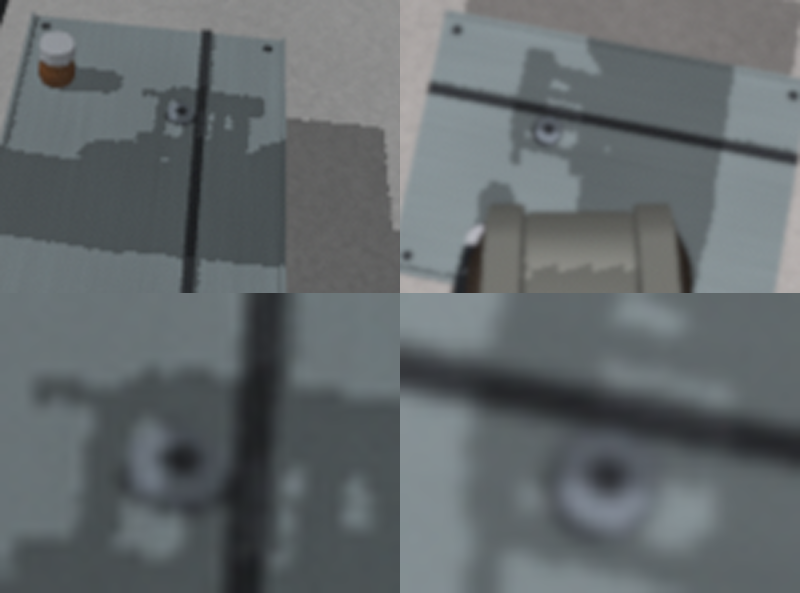

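The nut sits low and level in the pocket (side lower crop (180,462), top lower crop (605,480)). The jar hasn't moved and the arm is clear, so I'm handing in.

```bash
python3 -c "
from cell import manip
print(manip.hand_in())"
```

```text
the job is handed in; nothing more can be done
None
```

I slid the nut along the fence until it dropped into the pocket, pressed it down onto the hard stop (largest reading between moves about 12 N), then let go and handed the job in; the jar was not moved, I kept clear of the bottle and carton but did not re-check them, and no verdict came back.

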